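# Read the amber reference cuvette both ways round in the light path

### The job

Read the amber reference cuvette both ways round: lift it out of the tray by its two frosted faces only, with no finger ever on the clear windows, and hold it upright and square in the light path, midway between lamp and detector, with its black-dotted window facing the lamp, still for two seconds. Then turn it half round so that the dotted window faces the detector, and finish while holding it there, still and in the grip, carried by nothing else. Do not bump the light bench and leave everything else where it is.

Things in the scene. Friction and masses are not known exactly. Their poses are not given: they have to be found in the camera images.
- amber_cell: the amber reference cuvette, a solid orange-brown glass block standing upright: 23 x 23 x 50 mm tall, about 66 g. Origin at the centre of its underside, z up. Its +y and -y faces are frosted (white, flat, full height): grip here, 23 mm across. Its +x and -x faces are the clear windows: no finger may touch them. Black dots (7 mm) mark the +x window on the top near its +x edge and on the window itself.
- amber_cell_mid (a point): the centre of the amber cuvette, 25 mm above its underside: the point the light should pass through
- light_bench: the light bench, fixed: steel plate 340 x 130 mm (top at 20 mm), aluminium rail on it (top at 38 mm), black finned lamp at the -x end, grey detector box at the +x end, both at most 46 mm wide with tops 128 mm above the table. Origin on the table under the plate's centre; x along the light from lamp to detector, z up. Between lens and detector eye, 120 mm apart, nothing stands above the rail.
- beam_mid (a point): the middle of the light path, halfway between lamp lens and detector eye, 105 mm above the table; axes as the light bench. The light is level and 6 mm thick
- lamp_lens (a point): centre of the lamp's lens face (pale yellow disc in an aluminium tube 30 mm in diameter), where the light path begins, 60 mm from its middle
- detector_eye (a point): centre of the detector's eye (dark violet disc in a black snout 25 mm in diameter), where the light path ends, 60 mm from its middle
- cell_tray: the shallow white tray with grey lining in which the three cuvettes stand, fixed: 100 x 250 mm outside, rim 4 mm thick and 12 mm high, inner floor 6 mm above the table. Origin on the table under its centre, y along its length. The cuvettes stand about 85 mm apart along its length, in any order.
- green_cell: the green cuvette in the tray, origin at the centre of its underside: 23 x 23 mm square and 50 mm tall, 66 g, built exactly like the amber one with its own black dot; to be left alone
- clear_cell: the colourless cuvette in the tray, origin at the centre of its underside: 23 x 23 mm square and 50 mm tall, 66 g, built exactly like the amber one with its own black dot; to be left alone
- wrench: spanner, 150 mm long, lying on the light bench's plate beside the rail, on its -y side; bystander
- screwdriver: screwdriver, 190 mm long, lying on the table beyond the tray; bystander
- brush: brush, 180 mm long, lying on the table on the right; bystander
- brick: piece of yellow firebrick, 114 x 64 x 40 mm, on the table on the left; bystander
- spacer: round steel spacer, 36 mm across and 19 mm high, on the right; bystander
- bottle: white bottle with a blue cap, 60 mm across and 150 mm tall, on the left; bystander
Mind the look-alikes: they are no part of the job. What is shaped like the amber_cell but blue or purple is not meant.

How it is judged (in metres and radians):
On the way, in this order (a step that is already met when the one before it is completed fails the run):
1. the amber cuvette is gripped on both frosted faces and lifted clear of the tray (contact force between each of amber_cell_c0, amber_cell_c1 and the fingers above 0.5 N and contact force between amber_cell and light_bench below 0.1 N and contact force between amber_cell and cell_tray below 0.1 N and height (world z) of amber_cell above 0.035 m), for 0.1 s.
2. it is held still, upright and square in the light path with the dotted window facing the lamp (contact force between each of amber_cell_c0, amber_cell_c1 and the fingers above 0.5 N and contact force between amber_cell and light_bench below 0.1 N and contact force between amber_cell and cell_tray below 0.1 N and x of amber_cell_mid in the frame of beam_mid between -0.02 and 0.02 m and y of amber_cell_mid in the frame of beam_mid between -0.006 and 0.006 m and z of amber_cell_mid in the frame of beam_mid between -0.012 and 0.012 m and angle between the x axis of amber_cell and the x axis of light_bench, either way round below 0.15 rad and angle between amber_cell's own z axis and vertical below 0.12 rad and height (world z) of amber_cell above 0.05 m and linear speed of amber_cell below 0.02 m/s and angular speed of amber_cell below 0.25 rad/s and x of lamp_lens in the frame of amber_cell above 0.03 m), for 1.5 s.
3. it has been turned half round and is again in the light path, dotted window facing the detector (contact force between each of amber_cell_c0, amber_cell_c1 and the fingers above 0.5 N and contact force between amber_cell and light_bench below 0.1 N and contact force between amber_cell and cell_tray below 0.1 N and x of amber_cell_mid in the frame of beam_mid between -0.02 and 0.02 m and y of amber_cell_mid in the frame of beam_mid between -0.006 and 0.006 m and z of amber_cell_mid in the frame of beam_mid between -0.012 and 0.012 m and angle between the x axis of amber_cell and the x axis of light_bench, either way round below 0.15 rad and angle between amber_cell's own z axis and vertical below 0.12 rad and height (world z) of amber_cell above 0.05 m and linear speed of amber_cell below 0.02 m/s and angular speed of amber_cell below 0.25 rad/s and x of lamp_lens in the frame of amber_cell below -0.03 m), for 0.3 s.
At the end, for the whole second after the job is handed in: amber cuvette at rest in the fingers on both frosted faces, touching neither bench nor tray, centre within 20 mm of mid-path along the light, 6 mm sideways and 12 mm in height, square within 0.15 rad, upright within 0.12 rad, dotted window facing the detector (all of step 3); the arm keeps its last pose, push and grip.
It fails at once if a finger touches a clear window of the amber cuvette (contact force between any of amber_cell_c2, amber_cell_c3 and the fingers above 0.3 N).
It fails at once if the light bench is bumped by the robot or by the cuvette (contact force between any of the arm, the fingers, amber_cell and light_bench above 3 N).
It fails at once if another cuvette or a bystander is moved more than 20 mm (distance of any of green_cell, clear_cell, wrench, screwdriver, brush, brick, spacer, bottle from where it was at the start of the episode above 0.02 m).
It also fails if it takes over 58 s, if anything falls off the work surface, if the arm or the gripper's body presses on something with over 40 N, if the wrist force passes 120 N, or if a joint passes its speed limit or range.

### The arm

A 6-joint arm with a two-finger parallel gripper is mounted at the origin on the work surface. World frame = base frame: x ahead of the robot, y to its left, z up, the work surface at z = 0. Lengths are in mm, angles in rad, forces in N, time in s.
With the tool pointing down it reaches from about 325 to 900 mm from the base axis. Payload 6.1 kg.
Tool frame: the origin (TCP) lies at the very end of the fingers, on their centre line; the grasp point (between the pads) lies 19 mm behind it; z points along the fingers, y is the line along which they close (so a half turn about z gives the same grasp; the last joint's range is limited). The gripper opens to 87 mm and grips with 3 to 60 N. Pads are 19 mm wide; open, the fingers measure 117 mm over their backs; the gripper's body (75 mm by 190 mm) begins 51 mm behind the grasp point.
Start: joints at [1.068, 0.22, 1.526, -0, 1.395, -0.126], TCP at [229.965, 581.147, 222.538] pointing down, gripper open.
Joint ranges: [-2.98, 2.98], [-0.91, 2.08], [0.09, 2.57], [-1.24, 4.39], [0.2, 2.65], [-2.68, 2.68]. Speed limits (rad/s): [2.57, 2.57, 3.01, 3.14, 3.14, 3.14].

### API

Orientations are given as a 3x3 rotation matrix whose columns are the frame's x, y, z axes.
In Python, from bench import ctrl gives the robot as it stands.
- The arm moves only by the tool jog_arm, never from a script. Its argument "commands" is a list of rows, each a list of 5 numbers: the shift along the tool's x, y, z normalised to -1 to 1, where 1 is 0.1 m, then the turn about the tool's z normalised to -1 to 1, where 1 is pi/2 rad, then the closure, from 0 (fully open) to 1 (shut). A call has 1 to 8 rows; each row is the pose to reach, as a shift and turn from the pose commanded when the call began, along the tool's axes at that moment; what a row does not reach only later rows make up. A row lasts 1/8 s, in which the tool goes at most 62.5 mm and 10.7 degrees, less where a joint would pass 70% of its speed; a pose out of reach is approached as far as the arm can. A call with a number of a shift or a turn outside -1 to 1 is refused whole. A call with a gripper value outside its range is refused whole. The fingers move at their own pace and stop on an object; the grip force is fixed at half the most. Time passes only in rows, so rows that repeat a pose let the fingers close. It gives the time, the measured TCP pose, the force, the opening and the grip force at its end, in the units of the state.
- ctrl.get_obs(): the state, without advancing time (a new reading comes with each control period).
- ctrl.snapshot(name): name is "side" or "top"; returns a dict with "image" (384x512x3 uint8, red, green, blue), "fx", "fy", "cx", "cy" (pixels), "D" ([k1, k2, p1, p2, k3] as OpenCV has them; the pictures are not rectified), "eye" and "orientation" of the camera in the world. Camera axes: x right, y down, z forward; pixel columns grow to the right and rows downward; lengths in mm; the calibration is good to about 2 mm. A picture is of the moment at which its call begins. There is no depth.
- ctrl.hand_in(): hands the job in; it is judged then, once.
The state is a dict: "time": time; "joints": joint angles; "qd": joint speeds; "effort": joint torques, N m; "eef_pos": TCP position; "tool_rot": TCP orientation; "ft_force": force on the tool from outside, world axes, zero at the start; "ft_torque": the same for the moment, N m; "opening": finger opening in mm; "grip_force": force on a finger pad.
Only numpy, scipy, OpenCV 4.12 (cv2) and the standard library are available. Lean on these libraries where they do the work, as an engineer would, in place of code of your own. Each camera call takes 0.05 s, during which the arm holds its last target. There are 200 camera calls.

## Working session

There is one attempt and no reset: what is moved stays moved. The work goes in short steps, Python scripts to look and compute and a tool call to move; the robot and the scene stay as the last step left them, time stands still between calls to the robot, and variables do not carry over. Pictures are saved under pics/ and viewed, at most 10 in all, crops included, and the job is handed in when it is done.

Besides the shell and the picture viewer there is one more tool, called after "Request:" by a JSON object that holds its "method" and its "body". jog_arm: Moves the arm, as the interface text tells. Its arguments: {"type":"object","properties":{"commands":{"type":"array"}},"required":["commands"]}

```bash
mkdir -p pics
python3 - <<'E'
from bench import ctrl
import cv2,pickle
S={}
for n in("top","side"):
    s=ctrl.snapshot(n);S[n]=s
    cv2.imwrite(f"pics/{n}0.png",cv2.resize(s["image"][:,:,::-1],(800,600),interpolation=cv2.INTER_CUBIC))
    print(n,s["eye"],s["orientation"],s["fx"],s["cx"],s["cy"],s["D"])
pickle.dump(S,open("s0.pkl","wb"))
o=ctrl.get_obs();print(o)
E
```

```text
top [ 227.58537986   -7.08403311 1591.3197958 ] [[-1.32438582e-03 -9.81528793e-01  1.91309894e-01]
 [-9.99982245e-01  1.88401433e-04 -5.95599553e-03]
 [ 5.80993804e-03 -1.91314385e-01 -9.81511615e-01]] 409.7110975790976 256.54346034113667 193.843338540512 [0.01841481 0.         0.         0.         0.        ]
side [  47.08497401 -795.97184518 1177.00810529] [[ 0.85171823 -0.39585126  0.34333342]
 [-0.52399505 -0.64627963  0.55475384]
 [ 0.00228939 -0.65239897 -0.75787225]] 433.30784024890426 257.89680398921666 185.33258236466716 [-0.02917474  0.          0.          0.          0.        ]
{'time': 0.1, 'joints': array([ 1.06795528e+00,  2.21184570e-01,  1.52749868e+00, -3.88711425e-05,
        1.39470769e+00, -1.26104342e-01]), 'qd': array([-0.00158327, -0.00281363, -0.00349261, -0.00019502,  0.00014687,
       -0.00085619]), 'effort': array([ 4.54487117e-04, -4.95941019e+01, -3.88523412e+01,  7.00987992e-02,
        5.14480378e-02, -5.26381950e-05]), 'eef_pos': array([229.6728363 , 580.66058187, 221.52249911]), 'tool_rot': array([[-9.29872552e-01,  3.67880882e-01, -8.33090210e-04],
       [ 3.67881777e-01,  9.29871205e-01, -1.59412940e-03],
       [ 1.88216868e-04, -1.78881588e-03, -9.99998382e-01]]), 'ft_force': array([-0.0501782 ,  0.08270019,  0.91903194]), 'ft_torque': array([ 0.00395465, -0.00398392, -0.00176307]), 'grip_force': 0.0, 'opening': 86.96884053029677}
```

View pics/top0.png

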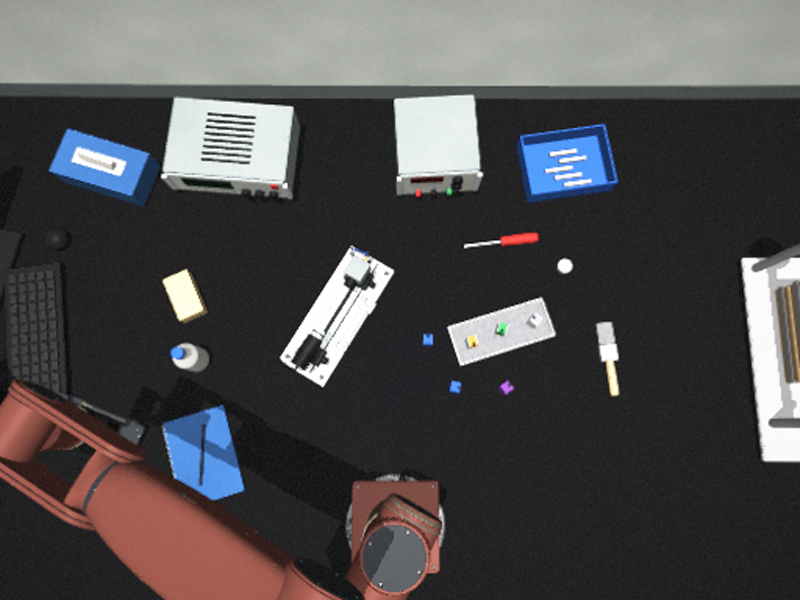

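View pics/side0.png

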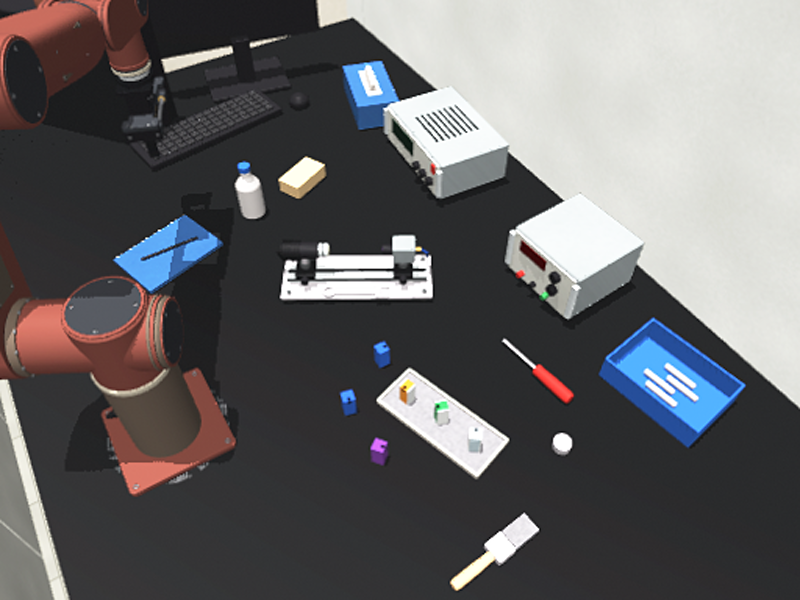

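Top view: the amber cell is at (472,341) in the tray, and the bench runs from the lamp (310,350) to the detector (358,270). The side view agrees: amber at (407,392), lamp on the left at (300,250), detector at (403,250). Next I'll enlarge both areas.

```bash
cat > h.py <<'E'
import numpy as np,cv2
def ray(s,uv):
    K=np.array([[s["fx"],0,s["cx"]],[0,s["fy"],s["cy"]],[0,0,1]])
    p=cv2.undistortPoints(np.array(uv,float).reshape(-1,1,2),K,np.array(s["D"])).reshape(-1,2)
    return np.c_[p,np.ones(len(p))]@np.array(s["orientation"]).T
def plane(s,uv,z):
    d=ray(s,uv); e=np.array(s["eye"]); return e+d*((z-e[2])/d[:,2])[:,None]
def proj(s,X):
    R=np.array(s["orientation"]);K=np.array([[s["fx"],0,s["cx"]],[0,s["fy"],s["cy"]],[0,0,1]])
    return cv2.projectPoints(np.array(X,float).reshape(-1,3),cv2.Rodrigues(R.T)[0],-R.T@np.array(s["eye"]),K,np.array(s["D"]))[0].reshape(-1,2)
E
python3 - <<'E'
import pickle,cv2,numpy as np
S=pickle.load(open("s0.pkl","rb"))
def crop(n,x0,y0,w,h,W,H): return cv2.resize(S[n]["image"][y0:y0+h,x0:x0+w,::-1],(W,H),interpolation=cv2.INTER_NEAREST)
a=crop("top",290,205,30,30,300,300)
b=crop("side",245,235,30,30,300,300)
c=crop("top",175,150,83,100,498,600)
cv2.imwrite("pics/c1.png",np.hstack([np.vstack([a,b]),c]))
cv2.imwrite("pics/c2.png",crop("side",170,140,120,60,800,400))
E
```

```text
(no output)
```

View pics/c1.png

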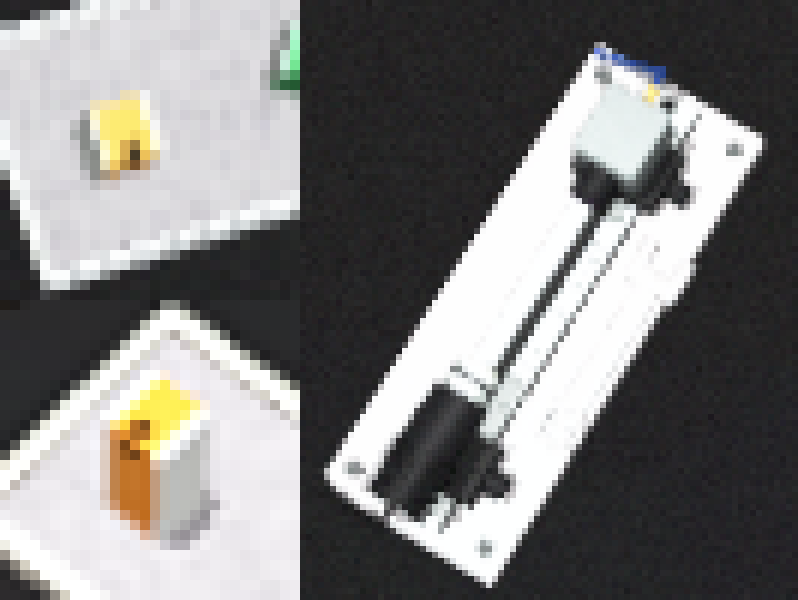

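View pics/c2.png

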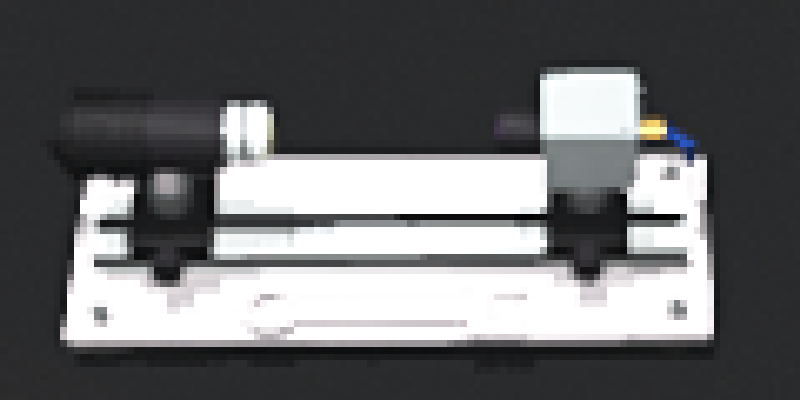

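The dotted window faces down in the top image (roughly -x world), and the frosted faces are at its left and right. In the side crop, the lens face is at (272,130) and the eye at (497,127). Now I'll measure these.

Run:
```python
import pickle,cv2,numpy as np
from h import *
S=pickle.load(open("s0.pkl","rb"))
f=8
def up(n,x0,y0,w,h): return cv2.resize(S[n]["image"][y0:y0+h,x0:x0+w],None,fx=f,fy=f,interpolation=cv2.INTER_CUBIC)
def back(p,x0,y0): return (np.array(p,float)+.5)/f-.5+[x0,y0]
def rect(P):
    r=cv2.minAreaRect(P[:,:2].astype(np.float32)); return np.round(r[0],1),np.round(r[1],1),round(r[2],1)
# amber
for n,(x0,y0,w,h) in dict(top=(290,205,30,30),side=(245,235,30,30)).items():
    im=up(n,x0,y0,w,h); hsv=cv2.cvtColor(im,cv2.COLOR_RGB2HSV)
    for smin,vmin in((110,40),(110,190),(140,190)):
        m=((hsv[...,0]>8)&(hsv[...,0]<35)&(hsv[...,1]>smin)&(hsv[...,2]>vmin)).astype(np.uint8)
        c=max(cv2.findContours(m,0,2)[0],key=cv2.contourArea)[:,0]
        P=plane(S[n],back(c,x0,y0),56); print(n,smin,vmin,rect(P))
    m=((hsv[...,2]<110)&(hsv[...,1]>60)&(hsv[...,0]<35)).astype(np.uint8)
    cc=sorted(cv2.findContours(m,0,2)[0],key=cv2.contourArea)[-2:]
    for c in cc: print(" dark",cv2.contourArea(c),plane(S[n],back(c[:,0].mean(0)[None],x0,y0),56).round(1))
# bench
for n,(x0,y0,w,h) in dict(top=(170,145,95,110),side=(170,135,120,65)).items():
    im=up(n,x0,y0,w,h); m=(cv2.cvtColor(im,cv2.COLOR_RGB2GRAY)>130).astype(np.uint8)
    c=max(cv2.findContours(m,0,2)[0],key=cv2.contourArea)[:,0]
    P=plane(S[n],back(c,x0,y0),20); print("plate",n,rect(P))
s=S["side"]
q=np.array([[272,130],[497,127]])*.15+[170-.5,140-.5]
print("lens,eye",plane(s,q,105).round(1))
# screws in top crop c1 (6x)
q=(np.array([[602,75],[734,149],[485,547],[355,468]])-[300,0])/6+[175-.5,150-.5]
print("screws",plane(S["top"],q,20).round(1), plane(S["top"],q,20).mean(0))
q=np.array([[100,314],[677,310],[672,172]])*.15*[1,1]+[170-.5,140-.5]
print("screws side",plane(s,q,20).round(1))
q=np.array([[600,45],[763,140],[490,585],[325,473]],float); q=(q-[300,0])/6+[174.5,149.5]
print("plate corners",plane(S["top"],q,20).round(1),plane(S["top"],q,20).mean(0))
# amber corners by eye
q=np.array([[90,100],[148,92],[160,163],[102,175]])/10+[289.5,204.5]
print("amber top corners",plane(S["top"],q,56).round(1),plane(S["top"],q,56).mean(0))
q=(np.array([[107,425],[158,455],[211,402],[162,375]])-[0,300])/10+[244.5,234.5]
print("amber side corners",plane(s,q,56).round(1),plane(s,q,56).mean(0))
q=(np.array([[107,508],[155,537]])-[0,300])/10+[244.5,234.5]
print("amber side bottom",plane(s,q,6).round(1))
```

```text
top 110 40 (array([ 433. , -187.9]), array([25.6, 17. ]), 12.6)
top 110 190 (array([ 433. , -187.9]), array([25.6, 17. ]), 12.6)
top 140 190 (array([ 432.9, -188.2]), array([22. , 14.2]), 12.8)
 dark 2.5 [[ 414.2 -141.1   56. ]]
 dark 47.0 [[ 425.6 -191.1   56. ]]
side 110 40 (array([ 422.1, -195.4]), array([52.4, 21.4]), 40.6)
side 110 190 (array([ 422.1, -195.4]), array([52.4, 21.4]), 40.6)
side 140 190 (array([ 422.1, -195.3]), array([50.9, 20. ]), 41.1)
 dark 24.0 [[ 414.5 -127.4   56. ]]
plate top (array([504.5, 141.3]), array([136. , 342.5]), 59.1)
plate side (array([502.3, 141.6]), array([136.4, 343.7]), 59.3)
lens,eye [[455.6 176.3 105. ]
 [555.9 117.4 105. ]]
screws [[662.5 108.9  20. ]
 [612.2  21.6  20. ]
 [351.8 179.1  20. ]
 [402.3 263.3  20. ]] [507.19969538 143.24416525  20.        ]
screws side [[348.1 180.7  20. ]
 [609.1  24.1  20. ]
 [660.9 109.8  20. ]]
plate corners [[683.1 110.5  20. ]
 [618.3   2.5  20. ]
 [327.8 175.4  20. ]
 [399.1 282.4  20. ]] [507.05993708 142.7085731   20.        ]
amber top corners [[ 447.2 -175.    56. ]
 [ 450.3 -197.    56. ]
 [ 423.2 -200.9   56. ]
 [ 418.7 -178.9   56. ]] [ 434.85301741 -187.94048489   56.        ]
amber side corners [[ 418.2 -182.    56. ]
 [ 425.8 -199.2   56. ]
 [ 449.6 -191.5   56. ]
 [ 442.  -175.4   56. ]] [ 433.89702929 -187.02248409   56.        ]
amber side bottom [[ 418.8 -180.7    6. ]
 [ 426.1 -197.5    6. ]]
```

Request:
{"method": "jog_arm", "body": {"commands": [[-0.35,-0.46,0,0,0],[-0.7,-0.92,0,0,0],[-0.7,-0.92,0,0,0],[-0.7,-0.92,0,0,0]]}}

```text
time: 0.6
eef_pos: [261.4, 470.1, 222.7]
tool_rot: [[-0.93, 0.369, 0.0], [0.369, 0.93, 0.001], [0.0, 0.001, -1.0]]
ft_force: [-0.1, 0.7, 0.4]
opening: 86.8
grip_force: 0.0
```

Request:
{"method": "jog_arm", "body": {"commands": [[-0.35,-0.46,0,0,0],[-0.7,-0.92,0,0,0],[-0.7,-0.92,0,0,0],[-0.7,-0.92,0,0,0]]}}

```text
time: 1.1
eef_pos: [292.7, 359.7, 223.0]
tool_rot: [[-0.93, 0.368, 0.0], [0.368, 0.93, 0.001], [0.0, 0.001, -1.0]]
ft_force: [0.3, 0.2, 0.6]
opening: 87.0
grip_force: 0.0
```

Request:
{"method": "jog_arm", "body": {"commands": [[-0.35,-0.46,0,0,0],[-0.7,-0.92,0,0,0],[-0.7,-0.92,0,0,0],[-0.7,-0.92,0,0,0]]}}

```text
time: 1.6
eef_pos: [323.9, 248.5, 222.9]
tool_rot: [[-0.93, 0.367, 0.0], [0.367, 0.93, 0.001], [0.0, 0.001, -1.0]]
ft_force: [-0.0, -0.1, -0.3]
opening: 87.1
grip_force: 0.0
```

Request:
{"method": "jog_arm", "body": {"commands": [[-0.35,-0.46,0,0,0],[-0.7,-0.92,0,0,0],[-0.7,-0.92,0,0,0],[-0.7,-0.92,0,0,0]]}}

```text
time: 2.1
eef_pos: [354.9, 137.3, 222.6]
tool_rot: [[-0.93, 0.367, -0.0], [0.367, 0.93, 0.001], [0.001, 0.001, -1.0]]
ft_force: [0.4, -0.8, -0.0]
opening: 87.2
grip_force: 0.0
```

Request:
{"method": "jog_arm", "body": {"commands": [[-0.35,-0.46,0,0,0],[-0.7,-0.92,0,0,0],[-0.7,-0.92,0,0,0],[-0.7,-0.92,0,0,0]]}}

```text
time: 2.6
eef_pos: [386.1, 26.4, 222.4]
tool_rot: [[-0.931, 0.366, -0.001], [0.366, 0.931, 0.001], [0.001, 0.001, -1.0]]
ft_force: [-0.8, 0.5, 0.5]
opening: 87.2
grip_force: 0.0
```

Request:
{"method": "jog_arm", "body": {"commands": [[-0.35,-0.46,0,0,0],[-0.7,-0.92,0,0,0],[-0.7,-0.92,0,0,0],[-0.7,-0.92,0,0,0]]}}

```text
time: 3.1
eef_pos: [417.4, -84.5, 222.2]
tool_rot: [[-0.931, 0.366, -0.001], [0.366, 0.931, 0.001], [0.001, 0.001, -1.0]]
ft_force: [0.0, 1.0, -0.8]
opening: 86.7
grip_force: 0.0
```

Request:
{"method": "jog_arm", "body": {"commands": [[-0.53,-0.88,0.5,-0.1,0],[-0.53,-0.88,1,-0.2,0],[-0.53,-0.88,1,-0.3,0],[-0.53,-0.88,1,-0.38,0],[-0.53,-0.88,1,-0.38,0],[-0.53,-0.88,1,-0.38,0]]}}

```text
time: 3.85
eef_pos: [434.9, -186.6, 123.1]
tool_rot: [[-0.976, -0.218, 0.001], [-0.218, 0.976, -0.0], [-0.001, -0.0, -1.0]]
ft_force: [-1.1, 0.6, 0.8]
opening: 86.9
grip_force: 0.0
```

Request:
{"method": "jog_arm", "body": {"commands": [[0.01,-0.01,0.3,0,0.2],[0.01,-0.01,0.6,0,0.2],[0.01,-0.01,0.8,0,0.2],[0.01,-0.01,0.95,0,0.2],[0.01,-0.01,1,0,0.2],[0.01,-0.01,1,0,0.2],[0.01,-0.01,1,0,0.3],[0.01,-0.01,1,0,0.4]]}}

```text
time: 4.85
eef_pos: [434.1, -189.5, 23.3]
tool_rot: [[-0.976, -0.218, 0.001], [-0.218, 0.976, -0.001], [-0.001, -0.001, -1.0]]
ft_force: [0.2, -0.1, -0.5]
opening: 58.1
grip_force: 0.0
```

Request:
{"method": "jog_arm", "body": {"commands": [[0,0,0,0,0.5],[0,0,0,0,0.6],[0,0,0,0,0.65],[0,0,0,0,0.7],[0,0,0,0,0.75],[0,0,0,0,0.8],[0,0,0,0,1],[0,0,0,0,1]]}}

```text
time: 5.85
eef_pos: [433.5, -189.2, 22.5]
tool_rot: [[-0.976, -0.218, -0.0], [-0.218, 0.976, -0.0], [0.0, 0.0, -1.0]]
ft_force: [0.1, -0.0, 0.1]
opening: 22.5
grip_force: 30.0
```

Request:
{"method": "jog_arm", "body": {"commands": [[0,0,0,0,1],[0,0,0,0,1],[0,0,0,0,1],[0,0,0,0,1]]}}

```text
time: 6.35
eef_pos: [433.5, -189.2, 22.5]
tool_rot: [[-0.976, -0.218, -0.0], [-0.218, 0.976, -0.0], [0.0, -0.0, -1.0]]
ft_force: [0.3, 0.8, 0.3]
opening: 22.6
grip_force: 30.0
```

Request:
{"method": "jog_arm", "body": {"commands": [[0,0,-0.1,0,1],[0,0,-0.2,0,1],[0,0,-0.4,0,1],[0,0,-0.6,0,1],[0,0,-0.8,0,1],[0,0,-1,0,1],[0,0,-1,0,1],[0,0,-1,0,1]]}}

```text
time: 7.35
eef_pos: [433.3, -189.0, 122.2]
tool_rot: [[-0.976, -0.218, -0.0], [-0.218, 0.976, 0.0], [0.0, 0.0, -1.0]]
ft_force: [0.1, 0.8, -1.4]
opening: 22.9
grip_force: 30.0
```

Run:
```python
from bench import ctrl
import cv2,numpy as np
from h import *
o=ctrl.get_obs();p=o["eef_pos"];print(p)
r=[]
for n in("side","top"):
    s=ctrl.snapshot(n);u,v=proj(s,p)[0].round().astype(int)
    r.append(cv2.resize(s["image"][v-20:v+20,u-20:u+20,::-1],(400,400),interpolation=cv2.INTER_NEAREST))
cv2.imwrite("pics/lift.png",np.hstack(r))
```

```text
[ 433.29751834 -189.04647138  122.23670426]
```

View pics/lift.png

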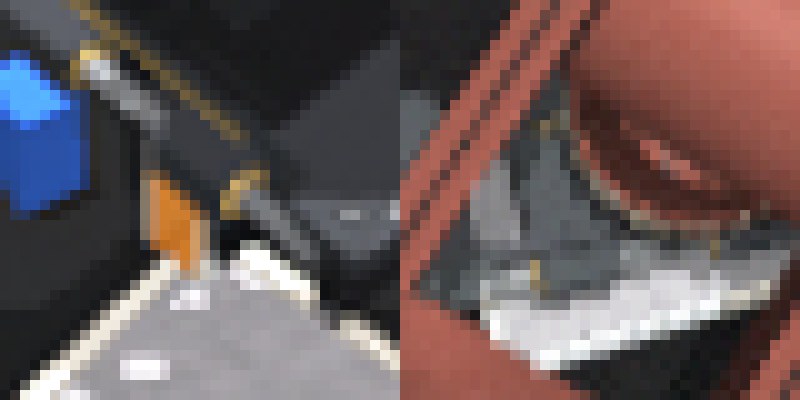

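The cell is held upright between the fingers, with its orange dotted window on the robot side (crop pixel about (175,220)). Next I'll raise it and carry it over the bench.

Request:
{"method": "jog_arm", "body": {"commands": [[0,0,-0.2,0,1],[0,0,-0.5,0,1],[0,0,-0.8,0,1],[0,0,-0.8,0,1]]}}

```text
time: 7.95
eef_pos: [434.8, -190.0, 204.2]
tool_rot: [[-0.976, -0.218, 0.003], [-0.218, 0.976, -0.002], [-0.003, -0.003, -1.0]]
ft_force: [1.2, 0.9, -1.1]
opening: 22.9
grip_force: 30.0
```

Request:
{"method": "jog_arm", "body": {"commands": [[-0.1,0.2,0,0,1],[-0.2,0.45,0,0,1],[-0.35,0.75,0,0,1],[-0.45,1,0,0,1]]}}

```text
time: 8.45
eef_pos: [454.8, -80.3, 200.3]
tool_rot: [[-0.976, -0.218, -0.003], [-0.218, 0.976, 0.001], [0.003, 0.002, -1.0]]
ft_force: [0.5, -0.1, -1.3]
opening: 22.8
grip_force: 30.0
```

Request:
{"method": "jog_arm", "body": {"commands": [[-0.12,0.25,0,0,1],[-0.22,0.5,0,0,1],[-0.35,0.75,0,0,1],[-0.45,1,0,0,1]]}}

```text
time: 8.95
eef_pos: [476.8, 26.7, 200.2]
tool_rot: [[-0.976, -0.218, -0.003], [-0.218, 0.976, 0.0], [0.003, 0.001, -1.0]]
ft_force: [0.5, -0.5, -0.2]
opening: 22.7
grip_force: 30.0
```

Request:
{"method": "jog_arm", "body": {"commands": [[-0.12,0.25,0,0,1],[-0.22,0.5,0,0,1],[-0.35,0.75,0,0,1],[-0.42,0.9,0,0,1],[-0.45,1,0,0,1]]}}

```text
time: 9.57
eef_pos: [499.2, 133.5, 201.3]
tool_rot: [[-0.976, -0.219, -0.002], [-0.219, 0.976, -0.0], [0.002, 0.0, -1.0]]
ft_force: [-0.1, -0.3, -0.5]
opening: 22.6
grip_force: 30.0
```

Request:
{"method": "jog_arm", "body": {"commands": [[-0.05,0.05,0,0.08,1],[-0.09,0.1,0,0.16,1],[-0.09,0.1,0,0.24,1],[-0.09,0.1,0,0.32,1],[-0.09,0.1,0,0.4,1],[-0.09,0.1,0,0.482,1],[-0.09,0.1,0,0.482,1],[-0.09,0.1,0,0.482,1]]}}

```text
time: 10.58
eef_pos: [506.3, 144.5, 202.3]
tool_rot: [[-0.86, 0.51, -0.0], [0.51, 0.86, -0.0], [0.0, -0.0, -1.0]]
ft_force: [0.2, -0.3, -1.2]
opening: 22.9
grip_force: 30.0
```

Run:
```python
from bench import ctrl
import cv2,numpy as np
o=ctrl.get_obs();print(o["eef_pos"],o["joints"],o["opening"])
s=ctrl.snapshot("side");r=s["image"][90:200,160:300,::-1]
cv2.imwrite("pics/over.png",cv2.resize(r,None,fx=5,fy=5,interpolation=cv2.INTER_NEAREST))
```

```text
[506.2542162  144.49678488 202.30670233] [ 1.28271262e-01  8.10291953e-06  1.80433497e+00 -1.50766838e-04
  1.33762376e+00 -9.07559312e-01] 22.85702551565372
```

View pics/over.png

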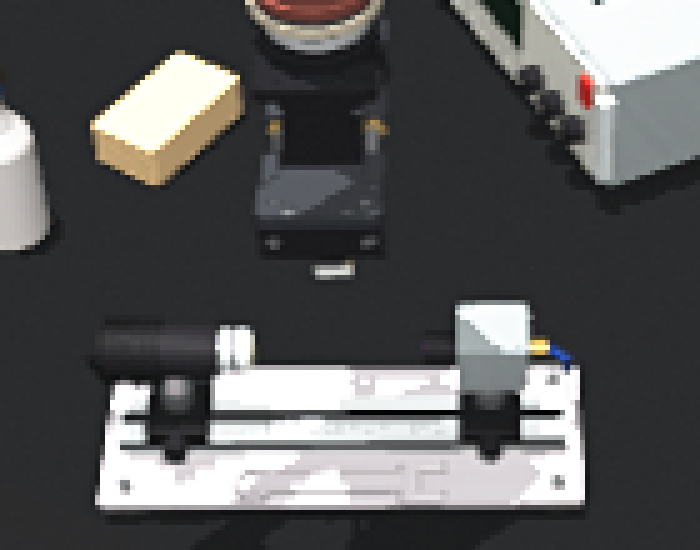

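The cell hangs over the bench midway between lens and eye: white frosted bottom at (334,270), lens at (253,345), eye at (423,347). I'll check camera against kinematics, using the visible bottom edge of the cell.

Run:
```python
from bench import ctrl
from h import *
s=ctrl.snapshot("side");p=ctrl.get_obs()["eef_pos"]
a=np.radians(-30.8);x=np.array([np.cos(a),np.sin(a),0]);y=np.array([-x[1],x[0],0])
b=p+[0,0,-16.5]
print("pred near bottom corners (pic px)",((proj(s,[b-11.5*x-11.5*y,b+11.5*x-11.5*y])+.5-[160,90])*5).round(1))
q=np.array([[253.5,345.5],[423,347]])/5+[159.5,89.5]
L=plane(s,q,105);m=L.mean(0);print(L.round(1),"TCP-mid along,lat",(p-m)@x,(p-m)@y)
t=ctrl.snapshot("top")  # box top / lamp visibility
for d in(-3,0,3):
  print(((proj(s,[m[:2].tolist()+[105]]+d*y)+.5-[160,90])*5).round(1))
```

```text
pred near bottom corners (pic px) [[316.5 274.8]
 [351.5 274.5]]
[[456.2 178.2 105. ]
 [555.2 115.9 105. ]] TCP-mid along,lat 1.8084492004343995 -1.7566495582803892
[[338.1 349.4]]
[[338.2 346.2]]
[[338.4 343.1]]
```

Run:
```python
from bench import ctrl
from h import *
s=ctrl.snapshot("side");p=ctrl.get_obs()["eef_pos"]
g=s["image"].astype(float).mean(2)
a=np.radians(-30.8);x=np.array([np.cos(a),np.sin(a),0]);y=np.array([-x[1],x[0],0]);e=np.array(s["eye"])
print("cell");print(g[140:150,220:234].round().astype(int))
print("lens tube");print(g[150:168,202:212].round().astype(int))
print("snout");print(g[150:168,244:254].round().astype(int))
def lat(u,v,r,sgn):  # tangent to axis-parallel cylinder, axis z=105
    d=ray(s,[[u,v]])[0]; n=np.cross(x,d);n/=np.linalg.norm(n); n*=np.sign(n[2])
    # axis point c: (c-e).n = -sgn*r ; c = p_xy + t*y, z=105
    c0=np.array([p[0],p[1],105.]); return ((-sgn*r-(c0-e)@n)/(y@n))
import sys
for v in(154,154.5,155,155.5,156): print("top edge",v,round(lat(207,v,15,1),2))
for v in(156,156.5,157,157.5,158,): print("snout top",v,round(lat(247,v,12.5,1),2))
for v in(162,162.5,163,163.5,164): print("snout bot",v,round(lat(247,v,12.5,-1),2))
b=p+[0,0,-16.5]
print(proj(s,[b-11.5*y,b-11.5*y+[0,0,16.5]]))
```

```text
cell
[[ 28  27  27  26  25  25  26  27  26  25  26  27  26  30]
 [ 34  34  31  26  21  21  23  20  20  32  34  33  33  35]
 [ 44  44  41  60  69  68  68  68  67  97  78  41  44  45]
 [ 44  41  70 158 189 186 185 186 185 195 134  37  43  44]
 [ 44  41  68 182 220 217 217 217 218 210 135  38  43  44]
 [ 43  42  39  66  77  75  75  75  75  79  60  41  44  43]
 [ 44  44  42  40  40  39  39  39  39  40  41  43  44  44]
 [ 44  44  43  45  42  43  43  42  44  44  44  44  44  45]
 [ 44  43  44  44  45  43  44  44  45  44  45  44  44  45]
 [ 43  44  43  45  43  44  44  44  44  45  44  45  44  45]]
lens tube
[[ 44  45  45  45  44  44  43  44  45  45]
 [ 44  45  44  44  44  44  44  44  43  45]
 [ 43  44  44  45  44  44  44  44  44  44]
 [ 43  43  42  42  41  42  43  43  44  44]
 [ 42  38  35  34  34  33  34  35  40  42]
 [ 50  46 147 163  86 135 181 126  48  40]
 [ 55 114 255 255 222 255 255 255 114  36]
 [ 57 181 255 255 221 255 255 255 193  32]
 [ 64 192 255 255 225 255 255 255 194  33]
 [ 70 239 255 255 232 255 255 255 185  44]
 [ 58 142 255 255 212 255 255 255 170  46]
 [ 45  98 249 254 154
[... 725 characters left out ...]
5  43  44  44  43  39 133 168 168]
 [ 39  33  33  32  31  32  27 101 131 134]
 [ 34  27  23  23  24  22  22  98 131 134]
 [ 97  96  96  96  95  92 148 143 127 132]
 [224 224 224 223 238 245 255 254 121 130]
 [238 226 216 215 255 255 255 249 120 129]
 [255 252 214 214 255 255 255 249 120 130]
 [210 211 212 212 210 208 255 243 120 127]]
top edge 154 4.39
top edge 154.5 1.96
top edge 155 -0.46
top edge 155.5 -2.87
top edge 156 -5.28
snout top 156 -3.43
snout top 156.5 -5.84
snout top 157 -8.24
snout top 157.5 -10.64
snout top 158 -13.03
snout bot 162 2.66
snout bot 162.5 0.27
snout bot 163 -2.11
snout bot 163.5 -4.48
snout bot 164 -6.85
[[226.290021   144.39438501]
 [226.02306598 140.72844858]]
```

Within about 1 mm of the beam axis, so I'll descend and hold.

Request:
{"method": "jog_arm", "body": {"commands": [[0,0,0.2,0,1],[0,0,0.4,0,1],[0,0,0.6,0,1],[0,0,0.75,0,1],[0,0,0.85,0,1],[0,0,0.9,0,1],[0,0,0.9,0,1]]}}

```text
time: 11.65
eef_pos: [506.4, 144.8, 112.6]
tool_rot: [[-0.859, 0.512, -0.0], [0.512, 0.859, -0.0], [0.0, -0.0, -1.0]]
ft_force: [0.1, 0.7, -0.5]
opening: 23.0
grip_force: 30.0
```

Request:
{"method": "jog_arm", "body": {"commands": [[0,0,0.05,0,1],[0,0,0.1,0,1],[0,0,0.15,0,1],[0,0,0.15,0,1],[0,0,0.15,0,1],[0,0,0.15,0,1]]}}

```text
time: 12.4
eef_pos: [506.6, 144.8, 97.8]
tool_rot: [[-0.859, 0.512, 0.0], [0.512, 0.859, 0.0], [-0.0, 0.0, -1.0]]
ft_force: [0.4, 0.2, -0.8]
opening: 23.0
grip_force: 30.0
```

Run:
```python
from bench import ctrl
import cv2,numpy as np
o=ctrl.get_obs();print(o["time"],o["eef_pos"],o["ft_force"])
r=[]
for n,(x,y) in dict(side=(160,100),top=(170,140)).items():
    s=ctrl.snapshot(n);r.append(cv2.resize(s["image"][y:y+100,x:x+133,::-1],(399,300),interpolation=cv2.INTER_NEAREST))
cv2.imwrite("pics/hold1.png",np.hstack(r))
```

```text
12.4 [506.5779132  144.84378702  97.77703738] [ 0.37902106  0.16876316 -0.84480454]
```

View pics/hold1.png

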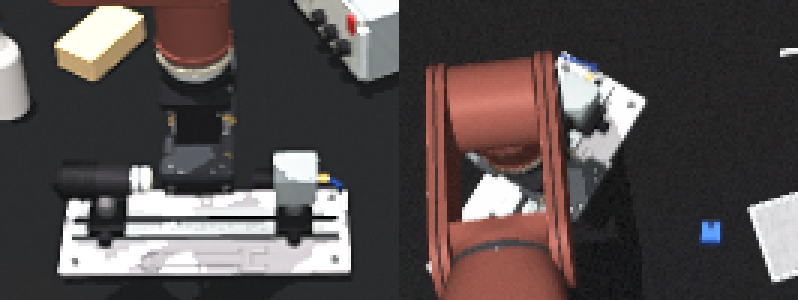

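The cell sits between lens (side view (143,180)) and eye (260,180), touching nothing. I'll hold it there, then turn it half round.

Request:
{"method": "jog_arm", "body": {"commands": [[0,0,0.01,0,1],[0,0,0.01,0,1],[0,0,0.01,0,1],[0,0,0.01,0,1],[0,0,0.01,0,1],[0,0,0.01,0,1],[0,0,0.01,0,1],[0,0,0.01,0,1]]}}

```text
time: 13.5
eef_pos: [506.4, 144.8, 96.5]
tool_rot: [[-0.859, 0.512, 0.0], [0.512, 0.859, -0.0], [-0.0, -0.0, -1.0]]
ft_force: [-0.0, 0.5, -1.4]
opening: 22.9
grip_force: 30.0
```

Request:
{"method": "jog_arm", "body": {"commands": [[0,0,0,0,1],[0,0,0,0,1],[0,0,0,0,1],[0,0,0,0,1],[0,0,0,0,1],[0,0,0,0,1],[0,0,0,0,1],[0,0,0,0,1]]}}

```text
time: 14.5
eef_pos: [506.4, 144.8, 96.5]
tool_rot: [[-0.859, 0.512, 0.0], [0.512, 0.859, 0.0], [0.0, 0.0, -1.0]]
ft_force: [0.7, 0.2, -0.9]
opening: 22.9
grip_force: 30.0
```

Request:
{"method": "jog_arm", "body": {"commands": [[0,0,0,0,1],[0,0,0,0,1],[0,0,0,0,1],[0,0,0,0,1],[0,0,0,0,1],[0,0,0,0,1],[0,0,0,0,1],[0,0,0,0,1]]}}

```text
time: 15.5
eef_pos: [506.4, 144.8, 96.6]
tool_rot: [[-0.859, 0.512, 0.0], [0.512, 0.859, -0.0], [-0.0, 0.0, -1.0]]
ft_force: [-0.2, -0.2, -0.8]
opening: 23.1
grip_force: 30.0
```

Request:
{"method": "jog_arm", "body": {"commands": [[0,0,0,0.04,1],[0,0,0,0.12,1],[0,0,0,0.2,1],[0,0,0,0.3,1],[0,0,0,0.4,1],[0,0,0,0.5,1],[0,0,0,0.6,1],[0,0,0,0.7,1]]}}

```text
time: 16.5
eef_pos: [506.4, 144.8, 96.5]
tool_rot: [[0.071, 0.997, -0.0], [0.997, -0.071, -0.0], [-0.0, -0.0, -1.0]]
ft_force: [-1.0, -0.2, -0.2]
opening: 23.2
grip_force: 30.0
```

Request:
{"method": "jog_arm", "body": {"commands": [[0,0,0,0.1,1],[0,0,0,0.2,1],[0,0,0,0.3,1],[0,0,0,0.4,1],[0,0,0,0.5,1],[0,0,0,0.6,1],[0,0,0,0.7,1],[0,0,0,0.8,1]]}}

```text
time: 17.5
eef_pos: [506.4, 144.8, 96.5]
tool_rot: [[0.971, 0.241, -0.0], [0.241, -0.971, -0.0], [-0.0, -0.0, -1.0]]
ft_force: [-0.5, -0.1, -0.3]
opening: 22.9
grip_force: 30.0
```

Request:
{"method": "jog_arm", "body": {"commands": [[0,0,0,0.1,1],[0,0,0,0.2,1],[0,0,0,0.3,1],[0,0,0,0.4,1],[0,0,0,0.46,1],[0,0,0,0.5,1],[0,0,0,0.5,1],[0,0,0,0.5,1]]}}

```text
time: 18.5
eef_pos: [506.4, 144.8, 96.6]
tool_rot: [[0.86, -0.511, 0.0], [-0.511, -0.86, 0.0], [0.0, -0.0, -1.0]]
ft_force: [-0.1, -0.7, 0.3]
opening: 22.5
grip_force: 30.0
```

Request:
{"method": "jog_arm", "body": {"commands": [[0,0,0,0,1],[0,0,0,0,1],[0,0,0,0,1],[0,0,0,0,1],[0,0,0,0,1],[0,0,0,0,1],[0,0,0,0,1],[0,0,0,0,1]]}}

```text
time: 19.5
eef_pos: [506.4, 144.8, 96.6]
tool_rot: [[0.859, -0.512, 0.0], [-0.512, -0.859, -0.0], [0.0, -0.0, -1.0]]
ft_force: [0.4, 0.1, 0.0]
opening: 22.9
grip_force: 30.0
```

Run:
```python
from bench import ctrl
print(ctrl.hand_in())
```

```text
the job is handed in; nothing more can be done
None
```

I handed the job in at about 19.5 s with the amber cuvette gripped in mid-beam, dotted window facing the detector, after a hold of about 3 s facing the lamp and a half turn; the hand-in returned no verdict, and my position estimate there is good to about 2 mm sideways (limit 6 mm).

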